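Release the belt gate through the guard window and send the carrier to the lamp

ROBOT

A 6-joint arm with a two-finger parallel gripper is mounted at the origin on the work surface. World frame = base frame: x ahead of the robot, y to its left, z up, the work surface at z = 0. Lengths are in mm, angles in rad, forces in N, time in s.
With the tool pointing down it reaches from about 275 to 875 mm from the base axis. Payload 12.5 kg.
Tool frame: the origin (TCP) lies between the finger pads; the fingertips stand 8 mm ahead of it and the grasp point (between the pads) lies 11 mm behind it; z points along the fingers, x is the direction in which the jaws open and shut, and the axes are right-handed (so a half turn about z gives the same grasp; the last joint's range is limited). The gripper opens to 85 mm and grips with 20 to 120 N. Pads are 22 mm wide; open, the fingers measure 114 mm over their backs; the gripper's body (76 mm by 85 mm) begins 54 mm behind the grasp point. The pads swing forward as they close: fully open they stand 13 mm farther back than shut.
Start: joints at [-1.315, 0.351, 1.652, -0, 1.139, -0.085], TCP at [183.851, -518.347, 239.29] pointing down, gripper open.
Joint ranges: [-2.75, 2.75], [-0.79, 2.1], [0.01, 2.65], [-1.57, 4.71], [0.07, 3.14], [-2.87, 2.87]. Speed limits (rad/s): [2.22, 2.22, 2.79, 3.14, 3.14, 3.14].

INTERFACE

Orientations are given as a unit quaternion [w, x, y, z].
In Python, from plant import arm, eyes gives the robot as it stands. The module is installed in compiled form; this text tells all that it offers. Calls block until the motion is done:
- arm.goto(position, orientation): joint-space move of the TCP to a pose.
- arm.line_to(position, ori=None, v=150, guard=None): straight line of the TCP; ori=None keeps the orientation; v is the mean speed in mm/s. With guard (N) it stops when the force on the tool has changed by that much, and returns True; else False.
- arm.move_joints(angles): joint-space move.
- arm.release() and arm.close(grip_force=None): open the fingers fully, or close them until they stop; grip_force is the grip in N (None keeps the last).
- arm.sleep(seconds).
- arm.ik(position, orientation): joint angles nearest the present ones, or None.
- arm.state(): the state.
- eyes.snapshot(name): name is "side" or "top"; returns a dict with "image" (480x640x3 uint8, red, green, blue), "fx", "fy", "cx", "cy" (pixels), "R" (3x3) and "t" (3): a world point X has camera coordinates R X + t. Camera axes: x right, y down, z forward; pixel columns grow to the right and rows downward; lengths in mm; the calibration is good to about 2 mm. A picture is of the moment at which its call begins. There is no depth.
A pose or a line that the arm cannot do raises arm.PlanningError and nothing moves.
- arm.sign_off(): hands the job in, once; it reports no verdict.
The state is a dict: "clock": time; "joint_pos": joint angles; "dq": joint speeds; "tau": joint torques, N m; "tcp_pos": TCP position; "ee_rot": TCP orientation; "ft_force": force on the tool from outside, world axes, zero at the start; "wrist_torque": the same for the moment, N m; "finger_gap": opening from 0.0 (shut) to 1.0 (fully open).
Only numpy, scipy, OpenCV 4.12 (cv2) and the standard library are available. Lean on these libraries where they do the work, as an engineer would, in place of code of your own. Each camera call takes 0.05 s, during which the arm holds its last target. There are 200 camera calls.

TASK

On the curing conveyor, reach with the fingertips through the guard window over the broad-paddle release lever and press that lever down to its stop, which sinks the gate in the belt; do not touch the guard, and leave the ball-ended lever beside it alone. Then come out and push the panel carrier along the belt, without lifting it, until it rests against the end stop in front of the lamp hood. Leave the lever down, disturb nothing else, and finish clear of everything.

Things in the scene. Friction and masses are not known exactly. Their poses are not given: they have to be found in the camera images.
- station: Fixed conveyor on an aluminium deck (345 x 650 mm, top 12 mm up). Origin on the table surface under the belt's centre line; y runs along the belt to the black lamp hood (y = 208 to 328 mm, x = +-88 mm, 160 mm high), x across it to the guard. Still green belt, 116 mm wide, top 50 mm above the table, from y = -310 mm, between side rails 16 mm thick with tops at 60 mm. Axis z up.
- gate (a joint): How far the steel gate bar (100 x 8 mm, across the belt at y = -20 mm of the station) has sunk: 0 standing 14 mm above the belt, 0.020 m fully below it. Driven by the release lever in proportion.
- end_stop (a point): Middle of the near face of the steel end stop bar across the belt in front of the hood, at belt height; at y = 190 mm of the station; the bar is 16 mm high.
- guard: Fixed grey sheet-metal guard on the deck beyond the belt, 140 (x) x 188 (y) x 85 mm high, parallel to the station. Origin: centre of its underside. Its 4 mm top (97 mm above the table) has two windows, x = -55 to 30 mm, each 76 mm along y, centred at y = -44 and 44 mm. Under each is one lever, pivot at x = 50 mm, arm towards -x; which lever is where varies.
- release_pad (a point): Centre of the upper face of the release lever's broad flat steel paddle (44 along x, 40 mm along y, 6 mm thick), under the middle of its window. About 6 mm below the guard's top face at the start, 30 mm below it when pressed fully down. The paddle goes straight down apart from a few mm of arc.
- release (a joint): Release lever angle: 0 up as at the start, grows as the paddle is pressed down to 0.36 rad at its stop. Pivot 62.5 mm from the paddle's centre. Stiff friction hinge: about 5 N at the paddle moves it and it stays where it is left. It sinks the gate in proportion, by 20 mm at full travel (gate fully below the belt).
- clutch_ball (a point): Centre of the 20 mm steel ball at the end of the other, thin-rod lever, in the other window, to be left alone.
- clutch (a joint): Angle of the ball-ended lever, 0 at the start; must stay there.
- carrier: Loose steel panel carrier on the belt, 110 (x, across) x 140 mm (y, along), about 0.3 kg, frame 20 mm high, two dark panels, white foam sleeves up to 27 mm high on the side bars. Origin: centre of underside; axes about the station's; 3 mm play to each rail. Starts before the gate. Rear bar's face at y = -70 mm, 20 mm high. Against the end stop its origin is at y = 120 mm of the station.
- tape: Bystander: cardboard ring, 76 mm across, 24 mm high, on the deck right of the guard. Origin: centre of underside.
- jar: Bystander: jar 48 mm across, 60 mm high, on the deck left of the guard. Origin: centre of underside.
- screwdriver: Bystander: screwdriver lying on the table to the left of the station.
- foam_block: Bystander: white foam block 40 x 90 x 35 mm on the deck left of the guard. Origin: centre of underside.
- bottle: Bystander: white bottle 60 mm across, 150 mm high, on the table to the right. Origin: centre of underside.
- wrench: Bystander: wrench lying on the table to the right.
Things that resemble listed ones, but are neither listed nor needed, are in the scene too. Of the things shaped like the carrier, the steel one is meant.

How it is judged (in metres and radians):
On the way, in this order (a step that is already met when the one before it is completed fails the run):
1. the release lever is pressed down to its stop, the carrier still before the gate (value of joint release above 0.32 rad and y of carrier in the frame of station below -0.08 m), for 0.2 s.
2. the carrier rests against the end stop (y of carrier in the frame of station between 0.114 and 0.126 m and z of carrier in the frame of station below 0.058 m), for 0.2 s.
At the end, for the whole second after the job is handed in: the release lever is within 0.04 rad of its lower stop, the ball-ended lever is up (under 0.05 rad), and the carrier lies flat and still on the belt within 6 mm of the end stop (all of step 2 and value of joint release above 0.32 rad and value of joint clutch below 0.05 rad and angle between carrier's own z axis and vertical below 0.05 rad and linear speed of carrier below 0.01 m/s); the robot touches nothing.
It fails at once if the robot touches the guard (over 1 N) (contact force between any of the fingers, the arm and guard above 1 N).
It fails at once if the ball-ended lever is moved (value of joint clutch above 0.05 rad).
It fails at once if the carrier is lifted or tipped (z of carrier in the frame of station above 0.06 m or angle between carrier's own z axis and vertical above 0.15 rad).
It fails at once if a bystander is moved more than 30 mm (distance of any of tape, jar, screwdriver, foam_block, bottle, wrench from where it was at the start of the episode above 0.03 m).
It also fails if it takes over 51 s, if anything falls off the work surface, if the arm or the gripper's body presses on something with over 40 N, if the wrist force passes 120 N, or if a joint passes its speed limit or range.

## Working session

There is one attempt and no reset: what is moved stays moved. The work goes in short steps, each a Python script; the robot and the scene stay as the last script left them, time stands still between calls to the robot, and variables do not carry over. Pictures are saved under pics/ and viewed, about 8 in all and at most 12, crops included, and the job is handed in when it is done.

```bash
mkdir -p pics
python3 - <<'E'
from plant import arm, eyes
import cv2,pickle
for n in("top","side"):
    s=eyes.snapshot(n); cv2.imwrite(f"pics/{n}0.png",s["image"][:,:,::-1]); pickle.dump(s,open(f"{n}.pkl","wb"))
    print(n,s["fx"],s["fy"],s["cx"],s["cy"],s["R"],s["t"])
print(arm.state())
E
```

```text
top 519.8431927171331 519.8431927171331 319.0855796867492 241.53302206007044 [[ 0.01143921 -0.9999073   0.00738513]
 [-0.99814797 -0.01185976 -0.05966558]
 [ 0.05974764 -0.00668893 -0.9981911 ]] [ -45.36412817  481.61887114 1381.734968  ]
side 466.37362992351575 466.37362992351575 325.5705401222272 245.8207879404207 [[ 0.74601317 -0.665786   -0.01390494]
 [-0.36701659 -0.39363976 -0.8428206 ]
 [ 0.55566462  0.63385861 -0.53801495]] [-384.30254732  218.6761672  1235.5323116 ]
{'clock': 0.1, 'joint_pos': array([-1.31460963e+00,  3.51207670e-01,  1.65234554e+00, -2.68962523e-06,
        1.13910870e+00, -8.46219215e-02]), 'dq': array([-0.00183435, -0.00178413, -0.00088583,  0.00058434,  0.00080933,
       -0.00066977]), 'tau': array([-5.19502214e-05, -5.06833184e+01, -2.91875339e+01, -1.90712717e-04,
        2.63334143e-03, -1.31197700e-05]), 'tcp_pos': array([ 183.77660757, -518.0848688 ,  238.80392028]), 'ee_rot': array([-3.43326653e-04,  8.16777202e-01, -5.76952958e-01, -4.09826169e-04]), 'ft_force': array([-0.71355997,  0.18232502,  0.36619685]), 'wrist_torque': array([-0.04121369,  0.00342246, -0.03116929]), 'finger_gap': 0.998599967259541}
```

View pics/top0.png

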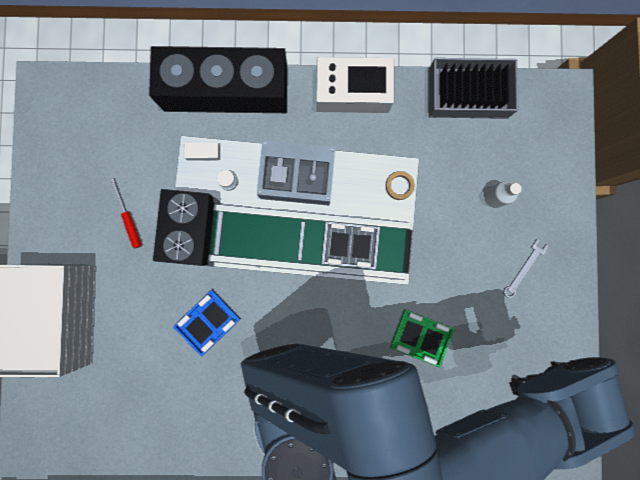

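View pics/side0.png

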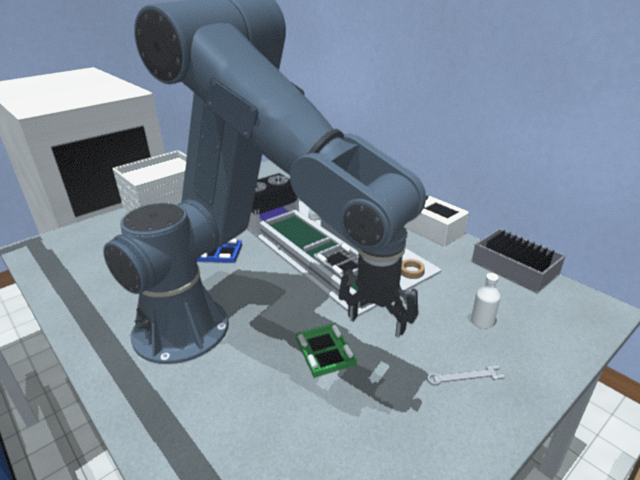

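Run:
```python
import cv2
im=cv2.imread("pics/top0.png")
c=cv2.resize(im[130:290,150:425],None,fx=2.9,fy=2.9,interpolation=cv2.INTER_CUBIC);cv2.imwrite("pics/c1.png",c)
c=cv2.resize(im[140:210,250:340],None,fx=8,fy=8,interpolation=cv2.INTER_CUBIC);cv2.imwrite("pics/c2.png",c)
```

```text
(no output)
```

View pics/c1.png

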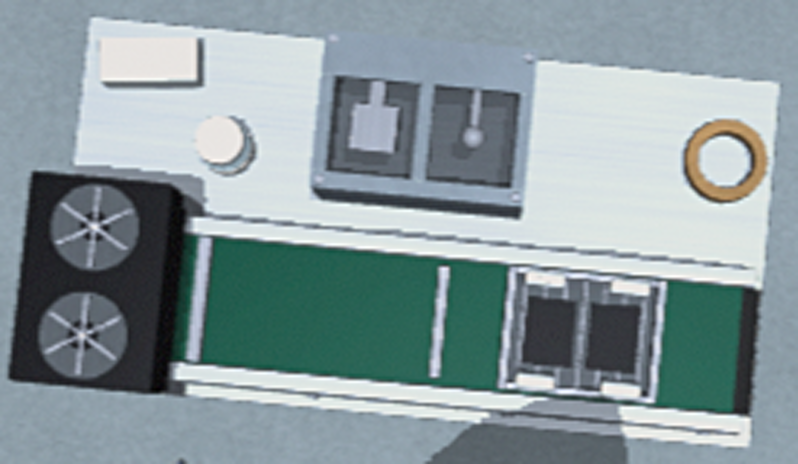

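View pics/c2.png

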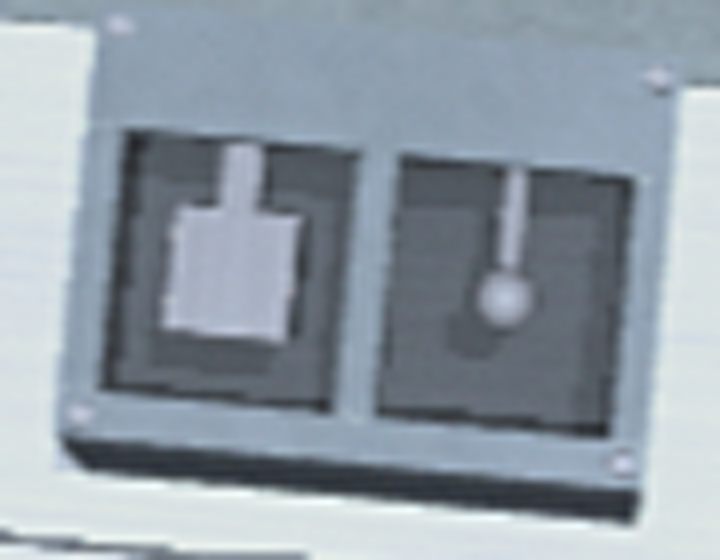

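```bash
cat > h.py <<'E'
import numpy as np,pickle
from scipy.optimize import least_squares
S=pickle.load(open("top.pkl","rb"))
def proj(P,S=S):
    c=np.atleast_2d(P)@S["R"].T+S["t"]; return np.c_[S["fx"]*c[:,0]/c[:,2]+S["cx"],S["fy"]*c[:,1]/c[:,2]+S["cy"]]
def back(uv,z,S=S):
    uv=np.atleast_2d(uv); d=np.c_[(uv[:,0]-S["cx"])/S["fx"],(uv[:,1]-S["cy"])/S["fy"],np.ones(len(uv))]@S["R"]
    C=-S["R"].T@S["t"]; return C+d*((z-C[2])/d[:,2])[:,None]
E
python3 - <<'E'
from h import *
f=lambda p,s,o:(np.array(p)+.5)/s+o-.5
W=f([(125,130),(360,152),(332,412),(103,388),(400,155),(635,178),(610,436),(375,412),(97,30),(680,80),(62,440),(640,492)],8,np.array([250,140]))
G=np.array([(30,82),(30,6),(-55,6),(-55,82),(30,-6),(30,-82),(-55,-82),(-55,-6),(70,94),(70,-94),(-70,94),(-70,-94)],float)
w=back(W,97)[:,:2]
gate=f([(445,267),(435,377)],2.9,np.array([150,130])); gb=back(gate,64)[:,:2]
es=f([(211,238),(197,360)],2.9,np.array([150,130])); eb=back(es,66)[:,:2]
T=lambda p,X:np.array(X)@np.array([[np.cos(p[2]),np.sin(p[2])],[-np.sin(p[2]),np.cos(p[2])]])+p[:2]
r=lambda p:np.r_[(T(p[:3],G)-w).ravel(),(T([p[3],p[4],p[2]],[(50,-20),(-50,-20)])-gb).ravel(),((eb-T([p[3],p[4],p[2]],[(0,190)]))@[-np.sin(p[2]),np.cos(p[2])])]
q=least_squares(r,[550,30,0,400,0]); print(q.x.round(3),r(q.x).round(1))
pad=f([(178,207),(300,213),(287,343),(163,330)],8,np.array([250,140])); pb=back(pad,91)
print("pad",pb.mean(0),"expected y off 44:",T(q.x[:3],[(-12.5,44)]))
st=[q.x[3],q.x[4],q.x[2]]
car=f([(513,268),(664,283),(653,402),(500,385)],2.9,np.array([150,130])); cb=back(car,70)[:,:2]
print("carrier in station",(cb-st[:2])@np.array([[np.cos(st[2]),-np.sin(st[2])],[np.sin(st[2]),np.cos(st[2])]]))
np.save("fit.npy",q.x)
# rails/edges
ra=f([(190,218),(755,268),(755,285),(748,412)],2.9,np.array([150,130]));print((back(ra,60)[:,:2]-st[:2])@np.array([[np.cos(st[2]),-np.sin(st[2])],[np.sin(st[2]),np.cos(st[2])]]))
E
```

```text
[ 6.57156e+02  2.19110e+01 -7.90000e-02  4.82494e+02  2.70270e+01] [-1.   0.5 -0.9 -0.3 -2.  -1.2 -2.8  1.7 -1.   0.5 -0.6 -0.2 -2.4 -0.6
 -3.1  0.4  7.6 -0.2  6.5 -1.3  0.   2.2 -0.5 -1.7  0.6  0.5 -0.5  0.8
  0.   1.3]
pad [650.03299239  66.3688094   91.        ] expected y off 44: [[648.1676276   66.76000696]]
carrier in station [[  53.46618918  -81.20351364]
 [  52.34941467 -216.49033031]
 [ -54.12572175 -215.60899626]
 [ -51.39314319  -79.03959389]]
[[  72.95830609  211.73665753]
 [  74.26687153 -298.05718453]
 [  58.97788817 -299.28272118]
 [ -55.15511455 -302.14530649]]
```

```bash
cat >> h.py <<'E'
yaw=-0.079; Q=[0,np.cos(yaw/2),np.sin(yaw/2),0]
ex=np.array([np.cos(yaw),np.sin(yaw)]); ey=np.array([-np.sin(yaw),np.cos(yaw)]); ST=np.array([483,27.])
st=lambda x,y,z:list(ST+x*ex+y*ey)+[z]
E
python3 - <<'E'
from h import *
from plant import arm,eyes
import cv2
arm.close(20)
arm.goto([648,66.5,220],Q)
print(arm.state()["tcp_pos"],arm.state()["joint_pos"],arm.state()["clock"])
print(arm.line_to([648,66.5,135],v=150))
s=eyes.snapshot("side"); 
cv2.imwrite("pics/s1.png",cv2.resize(s["image"][130:330,200:467,::-1],None,fx=3,fy=3))
print(arm.line_to([648,66.5,84],v=40,guard=3)); q=arm.state();print(q["tcp_pos"],q["ft_force"],q["clock"])
E
```

```text
[648.04031193  65.66466051 220.08726074] [ 2.95789339e-02  5.53610944e-01  1.38709528e+00 -1.23622279e-04
  1.20080052e+00  1.09789400e-01] 3.5083
False
True
[647.35550055  66.48350597  97.69518118] [ 0.76266335 -0.23774824  0.60315845] 5.15
```

View pics/s1.png

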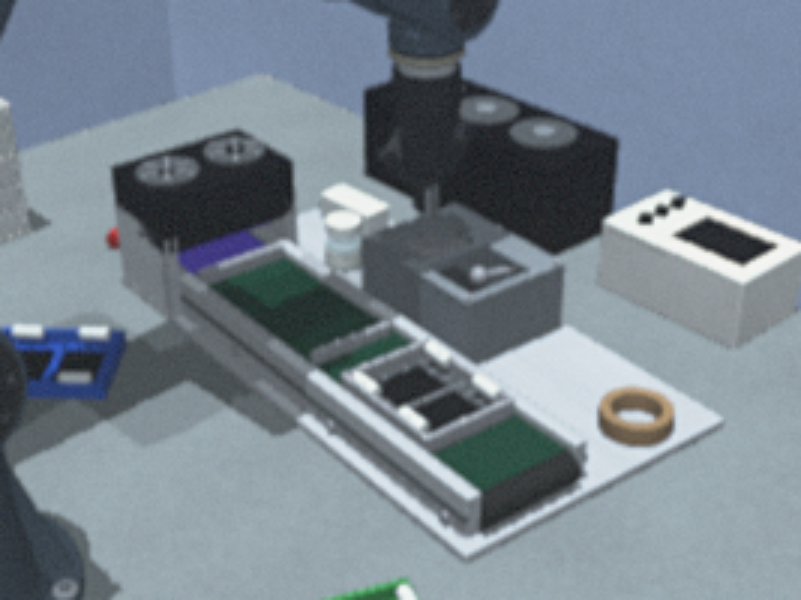

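The side view shows the closed fingertips at about (432,195) over the left window. The ball lever is visible at (490,270) in the right one, and the carrier is before the gate. The tips touched the paddle at the expected height, so I'll press it down.

Run:
```python
from h import *
from plant import arm,eyes
import cv2
p=lambda m,r:print(m,r,arm.state()["tcp_pos"].round(1),arm.state()["ft_force"].round(1),arm.state()["clock"])
p("a",arm.line_to([648,66.5,85],v=30))
p("b",arm.line_to([648,66.5,70],v=25,guard=18))
arm.sleep(.4); p("c",0)
arm.line_to([648,66.5,150],v=100)
arm.goto(st(0,-258,200),Q); p("d",0)
s=eyes.snapshot("top")
cv2.imwrite("pics/t2.png",cv2.resize(s["image"][130:290,150:425,::-1],None,fx=2.9,fy=2.9,interpolation=cv2.INTER_CUBIC))
```

```text
a False [648.   66.5  84.8] [-0.1  1.2 -0. ] 5.75
b True [648.8  66.5  76.7] [-3.2 -0.6 10. ] 6.2
c 0 [648.8  66.4  76.6] [-3.  -0.2  9.5] 6.6
d 0 [ 463.2 -229.7  199.8] [ 0.5 -0.1 -0. ] 8.8167
```

View pics/t2.png

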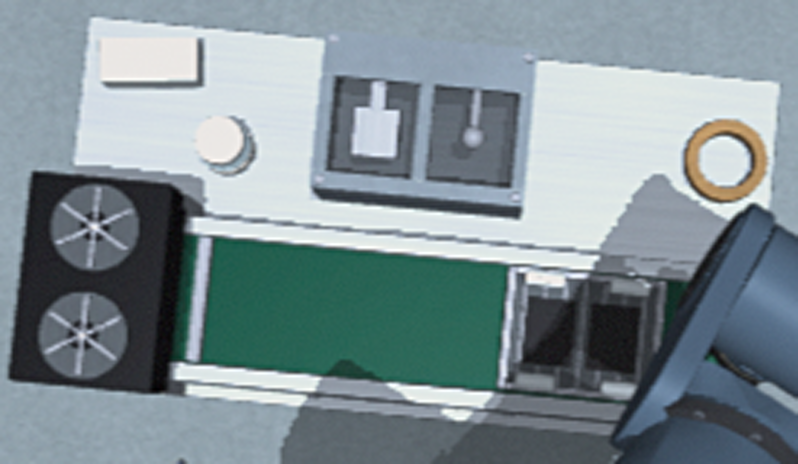

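The gate bar at (440,320) is gone from the belt. I'll press once more, slightly further out on the paddle, to confirm the lever is at its stop before pushing.

Run:
```python
from h import *
from plant import arm,eyes
p=lambda m,r:print(m,r,arm.state()["tcp_pos"].round(1),arm.state()["ft_force"].round(1),arm.state()["clock"])
arm.goto([642,66.5,150],Q)
arm.line_to([642,66.5,88],v=80)
p("touch",arm.line_to([642,66.5,68],v=25,guard=8))
p("press",arm.line_to([642,66.5,68],v=15,guard=20))
arm.sleep(.4); p("c",0)
arm.line_to([642,66.5,150],v=100)
arm.goto(st(0,-262,150),Q)
p("dn",arm.line_to(st(0,-262,68),v=60,guard=6))
p("t",arm.line_to(st(0,-200,68),v=40,guard=5))
```

```text
touch True [642.2  66.5  75.5] [-2.7  0.1  7.6] 11.6667
press True [642.3  66.5  75.4] [-5.2 -0.7 11.9] 11.95
c 0 [642.4  66.5  75.4] [-5.2 -0.7 11.6] 12.35
dn False [ 462.5 -234.3   68.3] [-0.4 -0.6  0.6] 16.0917
t False [ 467.1 -172.4   68. ] [ 0.4 -0.6  0.1] 17.7917
```

Run:
```python
from h import *
from plant import arm,eyes
import cv2
def p(m,r):
    s=arm.state(); d=s["tcp_pos"][:2]-ST; print(m,r,"station",(d@ex).round(1),(d@ey).round(1),s["tcp_pos"][2].round(1),s["ft_force"].round(1),s["clock"])
p("a",arm.line_to(st(0,15,68),v=60,guard=8))
p("b",arm.line_to(st(0,46,68),v=20,guard=6))
arm.sleep(.5);p("c",0)
s=eyes.snapshot("side")
cv2.imwrite("pics/s3.png",cv2.resize(s["image"][130:330,200:467,::-1],None,fx=3,fy=3))
```

```text
a False station 0.0 14.9 68.0 [ 0.2 -1.4 -0.8] 21.525
b True station -0.5 37.1 67.8 [-0.8 -4.   2.1] 22.5833
c 0 station -0.6 37.0 67.5 [-0.   0.1  0.8] 23.0833
```

View pics/s3.png

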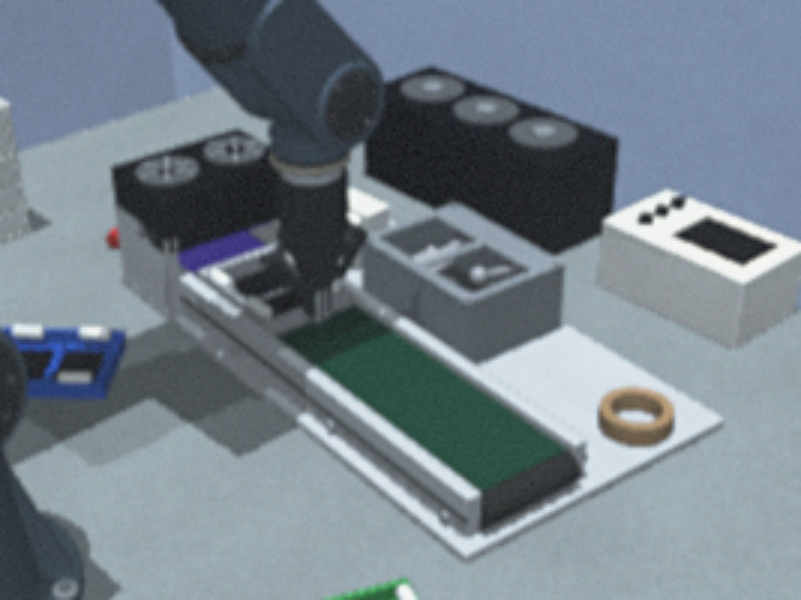

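The carrier is at the hood end, with the fingertips at (322,300) behind its rear bar. I'll nudge it once to confirm it is seated, then retreat and check from above.

Run:
```python
from h import *
from plant import arm,eyes
import cv2
def p(m,r):
    s=arm.state(); d=s["tcp_pos"][:2]-ST; print(m,r,"station",(d@ex).round(1),(d@ey).round(1),s["tcp_pos"][2].round(1),s["ft_force"].round(1),s["clock"])
p("n",arm.line_to(st(0,46,68),v=12,guard=9))
arm.sleep(.3);p("n",0)
arm.line_to(st(0,0,68),v=50)
arm.line_to(st(0,-20,250),v=150)
arm.goto([300,-420,280],Q); arm.sleep(.3);p("e",0)
s=eyes.snapshot("top")
cv2.imwrite("pics/t4.png",cv2.resize(s["image"][130:290,150:425,::-1],None,fx=2.9,fy=2.9,interpolation=cv2.INTER_CUBIC))
```

```text
n True station -0.9 37.1 67.4 [ 1.5 -2.   1.6] 23.4167
n 0 station -0.9 37.1 67.2 [ 0.8 -1.7  1.4] 23.7167
e 0 station -146.9 -459.8 280.0 [-0.9  0.1 -0.1] 27.975
```

View pics/t4.png

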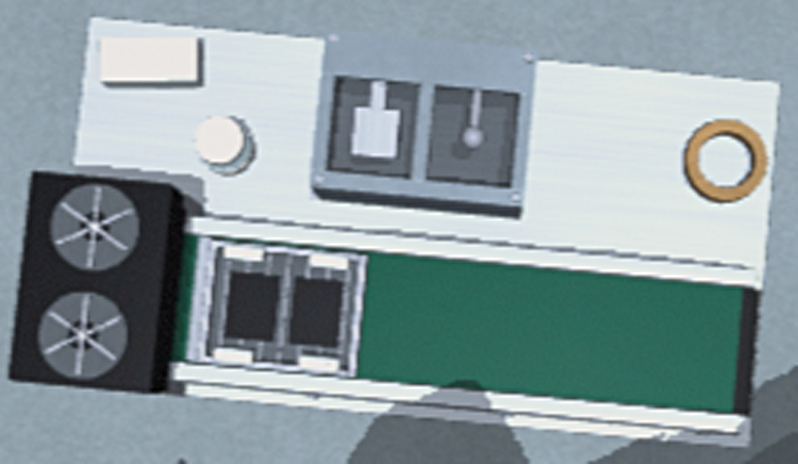

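Run:
```python
from h import *
f=lambda p:(np.array(p)+.5)/2.9+np.array([150,130])-.5
for c in [(367,255),(355,377)],[(218,241),(203,362)]:
    d=back(f(c),70)[:,:2]-ST; print((d@ex).round(1),(d@ey).round(1))
d=back(f([(211,238),(197,360)]),66)[:,:2]-ST; print("stop",(d@ey).round(1))
import cv2
im=cv2.imread("pics/t4.png")[215:395,160:400]; cv2.imwrite("pics/c5.png",cv2.resize(im,None,fx=3.2,fy=3.2))
```

```text
[ 52.7 -56.5] [49.4 49.7]
[ 53.1 -55.4] [182.8 185.1]
stop [190.  191.3]
```

View pics/c5.png

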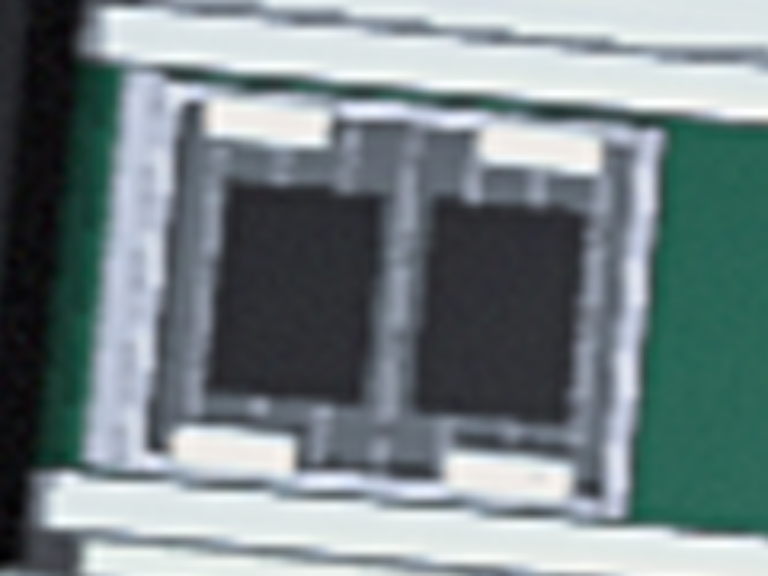

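The carrier's front bar touches the end stop with no green gap between them. Its rear face is at y ≈ 49.5 mm (50 mm expected), so the carrier's origin is at about 119.5 mm. Handing in.

```bash
python3 -c "
from plant import arm
arm.sign_off(); print(arm.state()['clock'])"
```

```text
the job is handed in; nothing more can be done
the job is handed in; nothing more can be done
```

The job is done and handed in; the last clock reading was 28 s of the 51 s allowed. `sign_off` gave no verdict, so the result below rests on my own checks.

- **Lever:** I pressed the broad paddle (in the window nearer the hood) down with the closed fingertips until it stopped. A second, firmer press moved it only 0.1 mm. The gate bar is no longer visible above the belt, and the ball-ended lever looks unmoved.
- **Carrier:** I pushed it by its rear bar, and it stopped at the end stop. One more nudge did not move it. In the last top view its front bar touches the stop with no gap. The rear face measures y ≈ 49.5 mm against 50 mm expected, which puts the carrier's origin at about 119.5 mm.
- **Surroundings:** The tape, jar and foam block look unmoved in the last top view. The bottle, wrench and screwdriver were outside that crop, so I did not check them again. The arm finished well clear.

**Disagreements:**
- The guard's outer far edge fitted about 7 mm off in the image. I placed the tool from the window edges and the paddle itself, which agreed to 2–3 mm.
- Reading the carrier's front edge directly gave y ≈ 184 mm, about 6 mm short of the stop. I think I picked the inner edge of the front bar, because the enlarged view shows no gap.

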